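Re-clamp a sample-cell block with its window to the front

TASK

The aluminium cell block in the inclined clamp has its brass-rimmed window turned to the fixed jaw. Slide the jaw back by its black post, only then lift the block out, and put it back a quarter turn round so that the window face looks down the slope to the front: flat on the bed and down against the front lip. Then gently push the jaw up so that the block is snug between both jaws, let go, and leave the beaker, the brown bottle and the tape roll beside the clamp where they are.

Things in the scene. Friction and masses are not known exactly. Their poses are not given: they have to be found in the camera images.
- bed: Fixed sloping bed of the clamp, a steel plate 80 x 185 mm on a grey foot, low side to the front (to the robot at yaw 0). Origin: on its upper surface, 50 mm above the worktop, in the plane of the fixed jaw's gripping face. z: the bed's normal, leaning 28 deg to the front; x: up the slope; y: level, across, into the fixed jaw. The block's place is on the -y side of the origin.
- lip (a point): Middle of the front lip's inner face, at the bed surface (bed x = -30 mm): what rests against the lip has its lower face here. The lip is a dark bar along the bed's y, 6 mm thick, 6 mm high, 80 mm long, ending at the fixed jaw. Axes as the bed's.
- fixed_jaw (a point): Middle of the fixed jaw's gripping face, 11 mm above the bed (bed y = 0). The fixed jaw is dark steel: 66 mm wide along bed x, 18 mm thick (to +y), 22 mm high over the bed. Axes as the bed's.
- jaw (a joint): Travel of the sliding jaw, m: clear width between the jaws = 0.030 + value. Range 0 to 0.045; grows as the jaw moves away from the fixed jaw (bed -y). Starts at 0.0105 to 0.013 (block's 40 mm between the jaws); 0.022 with the turned block (52 mm) snug. Stiff: 5 N friction and 15 N s/m damping; stays where left.
- post (a point): On the axis of the sliding jaw's black post, 44 mm above the bed. Post: 16 mm diameter, along the bed's normal, 15 to 56 mm above the bed, 52 mm behind the jaw's gripping face. The jaw plate is 14 mm thick, 52 mm wide, 22 mm high over the bed (30 mm clear between it and the post); a blue carriage, 15 mm high over the bed, carries the post. Axes as the bed's.
- block_center (a point): Centre, half-way up, of the loose aluminium block, 40 x 52 x 58 mm (own x, y, z), 0.22 to 0.45 kg, bottom-heavy. z: out of its top, which has a blue stripe by the window face; -x face: the window face. Starts upright on the bed, lower face near the lip, window to the fixed jaw, 36 mm proud of the jaws; stands by itself when they open. Turned right, its axes are parallel to the bed's.
- window (a point): Centre of the round black window with brass rim (26 mm diameter) on the block's -x face (52 x 58 mm), 36 mm above the block's underside. Axes as the block's.
- beaker: Clear beaker, 55 mm diameter, 71 mm high, standing left of the clamp; leave alone. Origin: centre of its underside.
- amber_bottle: Brown bottle with black cap, 62 mm diameter, 145 mm high, standing left of the clamp; leave alone. Origin: centre of its underside.
- tape: Roll of tape, 78 mm diameter, 19 mm high, lying right of the clamp; leave alone. Origin: centre of its underside.
Not all that is in view belongs to the job. What is shaped like the part that bears block_center but orange or purple is not meant.

How it is judged:
On the way, in this order (a step that is already met when the one before it is completed fails the run):
1. the jaw is slid back to at least 53 mm clear width while the block still stands in the clamp (value of joint jaw above 0.023 m and z of block_center in the frame of bed below 0.04 m and distance between block_center and bed below 0.06 m), for 0.1 s.
2. the block is lifted out, its underside above the jaws (z of block_center in the frame of bed above 0.053 m), for 0.1 s.
At the end, for the whole second after the job is handed in: Block flat on the bed (2.5 mm, 0.05 rad), square to the jaws (0.06 rad), window face down the slope to the front, within 5 mm of the front lip and 3 mm of the fixed jaw; the sliding jaw up against it (clear width 52 mm, at most 54 mm); all released and at rest (x of block_center in the frame of bed between -0.0125 and -0.005 m and y of block_center in the frame of bed between -0.029 and -0.0235 m and z of block_center in the frame of bed between 0.0265 and 0.0315 m and angle between the z axis of block_center and the z axis of bed, either way round below 0.05 rad and angle between the x axis of block_center and the x axis of bed, either way round below 0.06 rad and x of window in the frame of bed below -0.022 m and value of joint jaw between 0.02 and 0.024 m and velocity of joint jaw below 0.005 m/s and linear speed of block below 0.01 m/s); the robot touches nothing.
It fails at once if the jaw is rammed into the block (over 50 N) (contact force between jaw and block above 50 N).
It fails at once if the beaker, the brown bottle or the tape roll is shifted by more than 3 cm (distance of any of beaker, amber_bottle, tape from where it was at the start of the episode above 0.03 m).
It fails at once if the beaker or the brown bottle is tipped (angle between any of beaker, amber_bottle's own z axis and vertical above 0.3 rad).
It also fails if it takes over 53 s, if anything falls off the work surface, if the arm or the gripper's body presses on something with over 40 N, if the wrist force passes 120 N, or if a joint passes its speed limit or range.

ROBOT

A 6-joint arm with a two-finger parallel gripper is mounted at the origin on a cart in front of the work surface, level with it; the furniture and walls round the work are solid. World frame = base frame: x ahead of the robot, y to its left, z up, the work surface at z = 0. Lengths are in m, angles in rad, forces in N, time in s.
With the tool pointing down it reaches from about 0.3 to 0.95 m from the base axis. Payload 3.1 kg.
Tool frame: the origin (TCP) lies at the very end of the fingers, on their centre line; the grasp point (between the pads) lies 19 mm behind it; z points along the fingers, y is the line along which they close (so a half turn about z gives the same grasp; the last joint's range is limited). The gripper opens to 85 mm and grips with 20 to 120 N. Pads are 22 mm wide; open, the fingers measure 114 mm over their backs; the gripper's body (76 mm by 85 mm) begins 54 mm behind the grasp point. The pads swing forward as they close: fully open they stand 13 mm farther back than shut.
Start: joints at [-1.222, 0.308, 1.634, -0, 1.2, -0.07], TCP at [0.254, -0.571, 0.231] pointing down, gripper open.
Joint ranges: [-3.06, 3.06], [-0.79, 1.96], [0.05, 2.63], [-1.19, 4.34], [0.05, 2.64], [-2.94, 2.94]. Speed limits (rad/s): [2.79, 2.79, 3.14, 3.14, 3.14, 3.14].

INTERFACE

Orientations are given as a rotation vector (axis times angle).
In Python, from bench import get_obs, read_camera, close_job, boxes_of gives the robot as it stands.
- The arm moves only by the tool jog_arm, never from a script. Its argument "series" is one flat list of numbers, 7 for each row, row after row: the shift along the world's x, y, z normalised to -1 to 1, where 1 is 2.5 cm, then the turn, a rotation vector about the world's x, y, z normalised to -1 to 1, where 1 is 0.1 rad, then the finger opening in mm, from 0 to 85.4. In form: [tx, ty, tz, ax, ay, az, fingers, tx, ty, tz, ax, ay, az, fingers, ...]. A call has 1 to 20 rows; each row shifts and turns the commanded pose from where the row before left it; what a row does not reach is not made up. A row lasts 1/12 s, in which the tool goes at most 41.7 mm and 7.16 degrees, less where a joint would pass 70% of its speed; a pose out of reach is approached as far as the arm can. A call with a number of a shift or a turn outside -1 to 1 is refused whole. A call with a gripper value outside its range is refused whole. The fingers move at their own pace and stop on an object; "grip_force" is the grip in N (left out, the last holds). Time passes only in rows, so rows that do not move let the fingers close. It gives the time, the measured TCP pose, the force, the opening and the grip force at its end, in the units of the state.
- get_obs(): the state, without advancing time (a new reading comes with each control period).
- read_camera(name): name is "side" or "top"; returns a dict with "frame" (384x512x3 uint8, red, green, blue), "fx", "fy", "cx", "cy" (pixels), "extrinsics" (4x4, takes a point from camera to world coordinates). Camera axes: x right, y down, z forward; pixel columns grow to the right and rows downward; lengths in m; the calibration is good to about 2 mm. A picture is of the moment at which its call begins. There is no depth.
- close_job(): hands the job in; it is judged then, once.
Trained networks look in a picture, given as the dict that the camera call returned (one of the last four; its "shot" number tells which), for a name from the list of things; names that differ only in an ending like _2 or _b are one class to them, and where a whole thing is asked for, a point or a joint stands for the part that bears it (a point fixed in the world has none). Each returns a list of dicts, best first, with "confidence" (0 to 1); they miss things now and then, are a little off and sometimes report something else, mostly with a low value. They report only what shows in the picture. A call takes as long as a camera call. They do not tell look-alikes from the thing itself.
- boxes_of(picture, query): "position" ([x, y, z] in m, in world coordinates, good to about 4 mm: the middle of the surface that is visible of it).
The state is a dict: "time": time; "joint_positions": joint angles; "dq": joint speeds; "joint_torque": joint torques, N m; "tool_pos": TCP position; "orientation": TCP orientation; "ft_force": force on the tool from outside, world axes, zero at the start; "ft_torque": the same for the moment, N m; "width": finger opening in m; "gripper_force": force on a finger pad.
Only numpy, scipy, OpenCV 4.12 (cv2) and the standard library are available. Lean on these libraries where they do the work, as an engineer would, in place of code of your own. Each camera call takes 0.05 s, during which the arm holds its last target. There are 200 camera calls.

## Working session

There is one attempt and no reset: what is moved stays moved. The work goes in short steps, Python scripts to look and compute and a tool call to move; the robot and the scene stay as the last step left them, time stands still between calls to the robot, and variables do not carry over. Pictures are saved under pics/ and viewed, at most 10 in all, crops included, and the job is handed in when it is done.

Besides the shell and the picture viewer there is one more tool, called after "Emit:" in YAML: its name, and indented under it one key for each argument. jog_arm: Moves the arm, as the interface text tells. Scaled input: -1 to 1 covers 2.5 cm each way for a shift and 0.1 rad each way for a turn. Its arguments: {"type":"object","properties":{"series":{"type":"array","items":{"type":"number"}},"grip_force":{"type":"number"}},"required":["series"]}

```bash
mkdir -p pics; ls; python3 - <<'E'
from bench import *
import cv2,numpy as np
o=get_obs();print({k:np.round(v,3) for k,v in o.items()})
for n in ("side","top"):
    p=read_camera(n);cv2.imwrite(f"pics/{n}0.png",p["frame"][:,:,::-1])
    print(n,p["fx"],p["fy"],p["cx"],p["cy"],np.round(p["extrinsics"],4).tolist())
    for q in ["bed","block_center","window","post","jaw","beaker","amber_bottle","tape","fixed_jaw"]:
        try: print(q,[(np.round(d["position"],3).tolist(),round(d["confidence"],2)) for d in boxes_of(p,q)])
        except Exception as e: print(q,e)
E
```

```text
pics
{'time': np.float64(0.0), 'joint_positions': array([-1.222,  0.309,  1.635,  0.   ,  1.2  , -0.07 ]), 'dq': array([ 0.001,  0.001,  0.   , -0.   ,  0.   ,  0.001]), 'joint_torque': array([ 0.0000e+00, -4.1525e+01, -2.7667e+01, -0.0000e+00,  1.0000e-02,
        0.0000e+00]), 'tool_pos': array([ 0.254, -0.57 ,  0.23 ]), 'orientation': array([-3.071, -0.653,  0.   ]), 'ft_force': array([ 0.068, -0.352,  0.278]), 'ft_torque': array([-0.058, -0.   , -0.033]), 'gripper_force': np.float64(0.0), 'width': np.float64(0.085)}
side 369.2321838329922 369.2321838329922 255.5520831314432 185.69128638303147 [[0.0441, -0.827, 0.5605, 0.0427], [-0.999, -0.0385, 0.0218, 0.1402], [0.0036, -0.5609, -0.8279, 0.8027], [0.0, 0.0, 0.0, 1.0]]
bed [([0.548, 0.088, 0.059], 0.55)]
block_center [([0.384, 0.197, 0.043], 0.83), ([0.511, 0.145, 0.098], 0.81), ([0.534, 0.276, 0.042], 0.6)]
window [([0.385, 0.198, 0.039], 0.95), ([0.513, 0.142, 0.095], 0.77), ([0.535, 0.277, 0.04], 0.62)]
post [([0.546, 0.089, 0.07], 0.78)]
jaw [([0.543, 0.09, 0.062], 0.73)]
beaker [([0.609, 0.39, 0.049], 0.7)]
amber_bottle [([0.
[... 241 characters left out ...]
3 [[-0.0119, -0.9967, 0.0798, 0.4551], [-0.9994, 0.0145, 0.0328, 0.1344], [-0.0339, -0.0794, -0.9963, 1.0516], [0.0, 0.0, 0.0, 1.0]]
bed [([0.56, 0.088, 0.062], 0.84), ([0.546, 0.094, 0.068], 0.29)]
block_center [([0.546, 0.278, 0.04], 0.71), ([0.389, 0.193, 0.036], 0.71), ([0.528, 0.139, 0.093], 0.65)]
window [([0.524, 0.143, 0.096], 0.71), ([0.392, 0.192, 0.038], 0.7), ([0.547, 0.28, 0.045], 0.65), ([0.557, 0.088, 0.064], 0.36)]
post [([0.545, 0.098, 0.068], 0.61)]
jaw [([0.55, 0.091, 0.068], 0.85)]
beaker [([0.612, 0.399, 0.033], 0.79)]
amber_bottle [([0.447, 0.371, 0.098], 0.87), ([0.449, -0.076, 0.016], 0.69)]
tape [([0.45, -0.071, 0.019], 0.89)]
fixed_jaw [([0.559, 0.09, 0.066], 0.79)]
```

```bash
python3 - <<'E'
import cv2
for n,(x,y,w,h) in (("side",(180,120,200,150)),("top",(200,90,150,150))):
    i=cv2.imread(f"pics/{n}0.png");print(i.shape)
    s=4 
    cv2.imwrite(f"pics/{n}0c.png",cv2.resize(i[y:y+h,x:x+w],None,fx=s,fy=s,interpolation=cv2.INTER_CUBIC))
E
```

```text
(384, 512, 3)
(384, 512, 3)
```

View pics/side0.png

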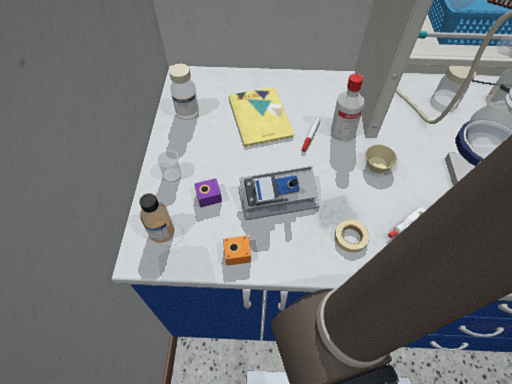

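View pics/top0c.png

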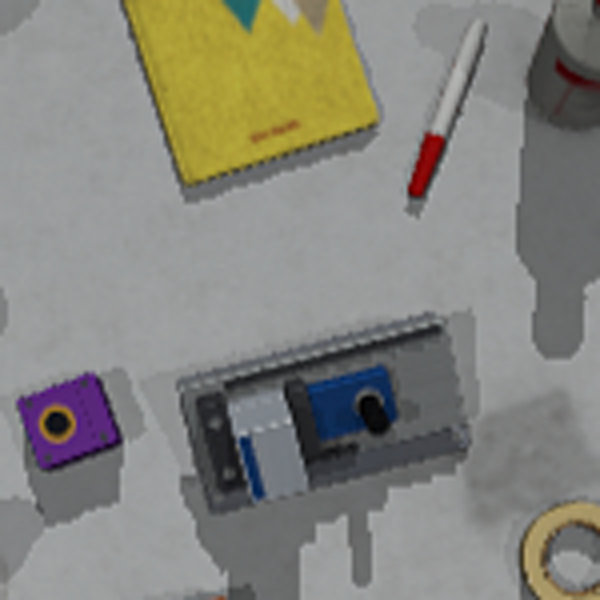

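View pics/side0c.png

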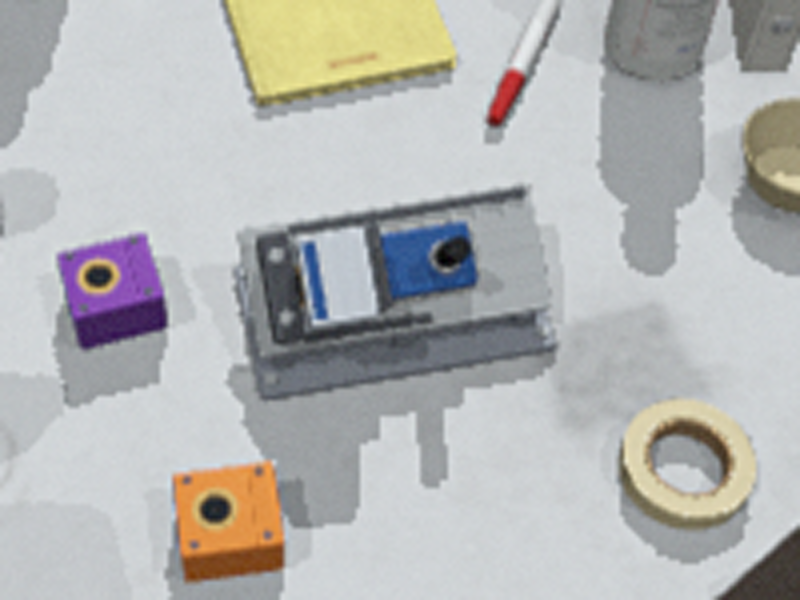

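The side picture (full frame) shows the clamp at about (280,192) with the fixed jaw on its left at (250,191). The aluminium block with the blue stripe is at (265,190), the blue carriage with the black post at (292,183). The tape is at (352,236), the bottle at (157,220) and the beaker at (170,168).

The block candidates are purple (208,193), orange (237,250) and aluminium (265,190). The one meant is the aluminium one, because it is in the clamp, has a blue stripe and shows no window from above. The enlarged crops confirm this.

Next I fit the bed pose from the corner pixels.

```bash
cat > h.py <<'E'
import numpy as np,cv2
from scipy.spatial.transform import Rotation as Rn
from scipy.optimize import least_squares
def bedR(psi): return (Rn.from_euler('z',psi)*Rn.from_euler('y',-28,degrees=True)).as_matrix()
def proj(c,P):
    q=(np.atleast_2d(P)-c["E"][:3,3])@c["E"][:3,:3]
    return np.c_[c["f"]*q[:,0]/q[:,2]+c["cx"],c["f"]*q[:,1]/q[:,2]+c["cy"]]
def cam(p): return dict(E=np.array(p["extrinsics"]),f=p["fx"],cx=p["cx"],cy=p["cy"])
def bed():
    X,Y,psi=np.load("bed.npy")[:3]; return np.array([X,Y,.05]),bedR(psi)
def tobed(p): o,R=bed(); return R.T@(np.asarray(p)-o)
def go(o,tcp_bed,yaw):
    """shift/turn totals in row units; yaw: about bed z, 0 => tool y along bed x, tool z=-bed z"""
    b,R=bed()
    T=np.c_[[0,1,0],[1,0,0],[0,0,-1]]      # tool x=bed y, tool y=bed x
    Rt=R@Rn.from_euler('z',yaw).as_matrix()@T
    d=b+R@np.array(tcp_bed)-o["tool_pos"]
    r=(Rn.from_matrix(Rt)*Rn.from_rotvec(o["orientation"]).inv()).as_rotvec()
    print("shift units",np.round(d/.025,2),"turn units",np.round(r/.1,2),"tcp in bed mm",np.round(tobed(o["tool_pos"])*1e3,1))
E
python3 - <<'E'
from h import *; from bench import *
cs={n:cam(read_camera(n)) for n in("side","top")}
off={"side":(180,120),"top":(200,90)}
px={"side":[(257,235),(285,232),(305,338),(272,342),(301,233),(363,226),(381,315),(308,325),(460,246)],
"top":[(197,395),(222,392),(242,487),(212,490),(230,403),(283,390),(308,490),(258,500),(378,422)]}
def model(v):
    X,Y,psi,c,bx,by=v[:6]
    P=[(33,18,22),(33,0,22),(-33,0,22),(-33,18,22),
       (bx+26,by+20,58),(bx+26,by-20,58),(bx-26,by-20,58),(bx-26,by+20,58),(0,-c-52,56)]
    return np.array([X,Y,.05])+np.array(P)/1e3@bedR(psi).T
def res(v):
    r=[]
    for i,n in enumerate(cs):
        u=np.array(px[n])/4+np.array(off[n])-.4
        r.append((proj(cs[n],model(v))-u-v[6+2*i:8+2*i]))
    return np.r_[np.ravel(r),(v[3]-41.5)/2,v[4]+4,(v[5]+20.5)/1,v[6:]/1.5,]
s=least_squares(res,[.54,.15,.17,41,-4,-20]+[0]*4,loss="soft_l1",x_scale=[.01,.01,.1,5,5,5,1,1,1,1])
print(np.round(s.x,3));print(np.round(s.fun[:36].reshape(2,9,2),1).tolist())
np.save("bed.npy",s.x)
ims=[]
for n in cs:
    x0,y0=off[n];i=cv2.imread(f"pics/{n}0.png")
    x0+=20*(n=="side");a=i[y0+(20 if n=="side" else 70):,x0:][:80,:130];y0+=(20 if n=="side" else 70);x0-=0
    a=i[y0:y0+100,x0:x0+130] if n=="side" else i[y0-5:y0+75,x0+30:x0+130]
    if n=="top": y0-=5;x0+=30
    a=cv2.resize(a,None,fx=6 if n=="side" else 6,fy=6,interpolation=cv2.INTER_CUBIC)
    X,Y,psi,c=s.x[:4]
    def L(P,col,close=True):
        u=proj(cs[n],np.array([X,Y,.05])+np.array(P)/1e3@bedR(psi).T)
        u=((u-[x0,y0]+.5)*6).astype(int);cv2.polylines(a,[u],close,col,1)
    m=(model(s.x)-[X,Y,.05])@bedR(psi)*1e3
    L(m[:4],(0,0,255));L(m[4:8],(0,255,0))
    t=np.arange(0,6.3,.5);L(np.c_[8*np.cos(t),-c-52+8*np.sin(t),56+0*t],(0,255,255));L(np.c_[8*np.cos(t),-c-52+8*np.sin(t),15+0*t],(0,255,255))
    L([(-30,0,0),(-30,-80,0),(-30,-80,6),(-30,0,6)],(255,0,255))
    L([(26,-c,22),(26,-c-14,22),(-26,-c-14,22),(-26,-c,22)],(255,255,0))
    cv2.imwrite(f"pics/ov_{n}.png",a)
E
```

```text
[  0.54    0.167   0.237  42.017  -3.408 -20.834  -0.287  -1.247   0.462
   0.721]
[[[-0.2, -0.6], [0.3, -1.1], [-0.1, -0.4], [0.7, -0.2], [-1.4, 0.9], [0.2, -0.1], [-0.5, -0.1], [0.7, 0.2], [-0.2, 1.1]], [[-0.7, 1.2], [-0.4, 0.2], [0.4, -1.6], [1.4, -0.7], [0.0, 6.1], [1.9, 5.5], [0.0, -1.7], [-2.3, -0.4], [-0.1, -0.1]]]
```

View pics/ov_side.png

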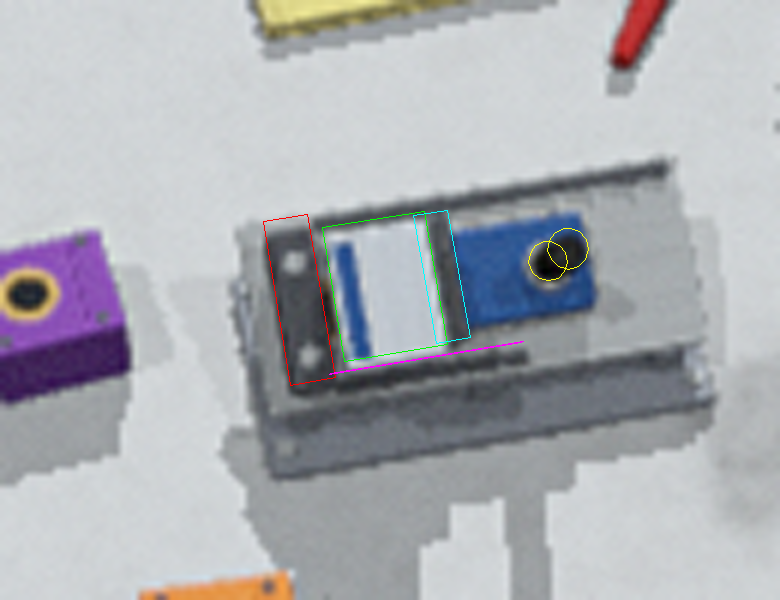

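View pics/ov_top.png

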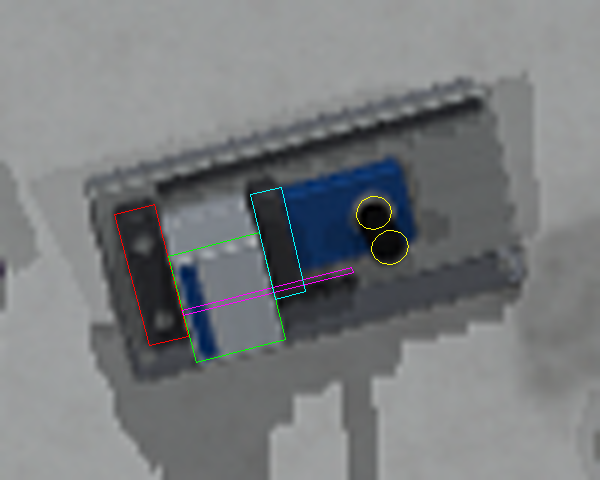

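The side overlay shows the model about 1.3 px too high. In the top view I mislabelled the block's upper corners: its top really runs (180,268)-(263,247)-(285,338)-(197,362) in that crop. I'll refit with those corners and the end of the lip.

```bash
python3 - <<'E'
from h import *; from bench import *
cs={n:cam(read_camera(n)) for n in("side","top")}
off={"side":(200,140),"top":(230,155)}
px={"side":[(270,230),(310,225),(335,380),(295,390),(328,232),(425,218),(447,345),(352,362),(570,247),(527,351)],
"top":[(117,208),(155,203),(187,335),(150,345),(180,268),(263,247),(285,338),(197,362),(388,246),(352,276)]}
def model(v):
    X,Y,psi,c,bx,by=v[:6]
    P=[(33,18,22),(33,0,22),(-33,0,22),(-33,18,22),
       (bx+26,by+20,58),(bx+26,by-20,58),(bx-26,by-20,58),(bx-26,by+20,58),(0,-c-52,56),(-30,-80,6)]
    return np.array([X,Y,.05])+np.array(P)/1e3@bedR(psi).T
def res(v):
    r=[]
    for i,n in enumerate(cs):
        u=np.array(px[n])/6+np.array(off[n])-.5
        r.append((proj(cs[n],model(v))-u-v[6+2*i:8+2*i]))
    return np.r_[np.ravel(r),(v[3]-41.5)/1,v[4]+4,(v[5]+20.5)/1,v[6:]/1.]
s=least_squares(res,[.54,.15,.17,41,-4,-20]+[0]*4,loss="soft_l1",f_scale=.7,x_scale=[.01,.01,.1,5,5,5,1,1,1,1])
print(np.round(s.x,4));print(np.round(s.fun[:40].reshape(2,10,2),1).tolist())
np.save("bed.npy",s.x)
go(get_obs(),(0,-s.x[3]/1e3-.052,.09),0)
go(get_obs(),(0,-s.x[3]/1e3-.052,.025),0)
E
```

```text
[  0.5394   0.1663   0.2329  41.4715  -3.9308 -20.8042  -0.1216  -0.3869
   0.199    0.1984]
[[[-0.5, -0.9], [0.2, -1.2], [0.6, 0.2], [-0.2, -0.3], [-0.4, 0.1], [0.5, -0.2], [0.6, 0.8], [-0.7, 0.7], [-0.0, 1.0], [-0.1, -0.9]], [[-0.2, 1.0], [0.1, 0.2], [0.4, 0.1], [0.1, 0.1], [-1.7, -1.8], [-0.4, -2.2], [0.2, 0.5], [0.0, 0.2], [0.3, 0.4], [0.4, -0.5]]]
shift units [10.63 25.47 -4.07] turn units [-2.35 -4.74 13.55] tcp in bed mm [-310.2 -651.6  370.3]
shift units [11.82 25.75 -6.37] turn units [-2.35 -4.74 13.55] tcp in bed mm [-310.2 -651.6  370.3]
```

Emit:
jog_arm:
  series: [0.4,0.95,-0.15,-0.09,-0.18,0.5,85,0.4,0.95,-0.15,-0.09,-0.18,0.5,85,0.4,0.95,-0.15,-0.09,-0.18,0.5,85,0.4,0.95,-0.15,-0.09,-0.18,0.5,85,0.4,0.95,-0.15,-0.09,-0.18,0.5,85,0.4,0.95,-0.15,-0.09,-0.18,0.5,85,0.4,0.95,-0.15,-0.09,-0.18,0.5,85,0.4,0.95,-0.15,-0.09,-0.18,0.5,85,0.4,0.95,-0.15,-0.09,-0.18,0.5,85,0.4,0.95,-0.15,-0.09,-0.18,0.5,85,0.4,0.95,-0.15,-0.09,-0.18,0.5,85,0.4,0.95,-0.15,-0.09,-0.18,0.5,85,0.4,0.95,-0.15,-0.09,-0.18,0.5,85,0.4,0.95,-0.15,-0.09,-0.18,0.5,85,0.4,0.95,-0.15,-0.09,-0.18,0.5,85,0.4,0.95,-0.15,-0.09,-0.18,0.5,85,0.4,0.95,-0.15,-0.09,-0.18,0.5,85,0.4,0.95,-0.15,-0.09,-0.18,0.5,85,0.4,0.95,-0.15,-0.09,-0.18,0.5,85,0.4,0.95,-0.15,-0.09,-0.18,0.5,85]
  grip_force: 40

```text
time: 2.87
tool_pos: [0.4546, -0.0949, 0.1565]
orientation: [2.161, 1.885, 0.439]
ft_force: [0.5, -0.1, -0.4]
width: 0.085
gripper_force: 0.0
```

Emit:
jog_arm:
  series: [0.38,0.92,-0.15,-0.08,-0.16,0.5,85,0.38,0.92,-0.15,-0.08,-0.16,0.5,85,0.38,0.92,-0.15,-0.08,-0.16,0.5,85,0.38,0.92,-0.15,-0.08,-0.16,0.5,85,0.38,0.92,-0.15,-0.08,-0.16,0.5,85,0.38,0.92,-0.15,-0.08,-0.16,0.5,85,0.38,0.92,-0.15,-0.08,-0.16,0.5,85,0,0,0,0,0,0,85,0,0,0,0,0,0,85]

```text
time: 3.62
tool_pos: [0.5205, 0.0659, 0.1298]
orientation: [1.736, 2.187, 0.55]
ft_force: [-0.8, -0.1, -0.9]
width: 0.0847
gripper_force: 0.0
```

```bash
python3 - <<'E'
from h import *; from bench import *
o=get_obs();print(o["time"],np.round(o["joint_positions"],2))
go(o,(0,-.0935,.09),0); go(o,(0,-.0935,.025),0)
p=read_camera("top");cv2.imwrite("pics/top1.png",p["frame"][:,:,::-1])
cv2.imwrite("pics/top1c.png",cv2.resize(p["frame"][130:260,200:370,::-1],None,fx=4,fy=4,interpolation=cv2.INTER_CUBIC))
E
```

```text
3.6167 [-0.04  0.03  2.29  0.36  0.37 -0.57]
shift units [-0.03 -0.01 -0.01] turn units [-0.06 -0.03  0.02] tcp in bed mm [  0.8 -93.3  90. ]
shift units [ 1.16  0.27 -2.31] turn units [-0.06 -0.03  0.02] tcp in bed mm [  0.8 -93.3  90. ]
```

Emit:
jog_arm:
  series: [0.22,0.05,-0.46,0,0,0,85,0.22,0.05,-0.46,0,0,0,85,0.22,0.05,-0.46,0,0,0,85,0.22,0.05,-0.46,0,0,0,85,0.22,0.05,-0.46,0,0,0,85,0,0,0,0,0,0,85,0,0,0,0,0,0,85]

```text
time: 4.25
tool_pos: [0.5478, 0.0704, 0.0722]
orientation: [1.74, 2.184, 0.549]
ft_force: [0.1, 0.8, 0.3]
width: 0.085
gripper_force: 0.0
```

Emit:
jog_arm:
  series: [0,0,0,0,0,0,0,0,0,0,0,0,0,0,0,0,0,0,0,0,0,0,0,0,0,0,0,0,0,0,0,0,0,0,0,0,0,0,0,0,0,0,0,0,0,0,0,0,0,0,0,0,0,0,0,0,0,0,0,0,0,0,0,0,0,0,0,0,0,0]

```text
time: 5.08
tool_pos: [0.5488, 0.0713, 0.0734]
orientation: [1.736, 2.183, 0.552]
ft_force: [-2.1, -0.4, 6.2]
width: 0.0149
gripper_force: 38.9
```

```bash
python3 - <<'E'
from h import *; from bench import *
o=get_obs();print(o["time"],o["width"])
go(o,(0,-.0935,.025),0);go(o,(0,-.1215,.025),0)
p=read_camera("side")
cv2.imwrite("pics/side1c.png",cv2.resize(p["frame"][130:240,210:360,::-1],None,fx=4,fy=4,interpolation=cv2.INTER_CUBIC))
E
```

```text
5.0833 0.014888567028828889
shift units [ 0.03  0.05 -0.05] turn units [-0.06 -0.    0.04] tcp in bed mm [ -0.3 -94.6  26.6]
shift units [ 0.29 -1.04 -0.05] turn units [-0.06 -0.    0.04] tcp in bed mm [ -0.3 -94.6  26.6]
```

View pics/side1c.png

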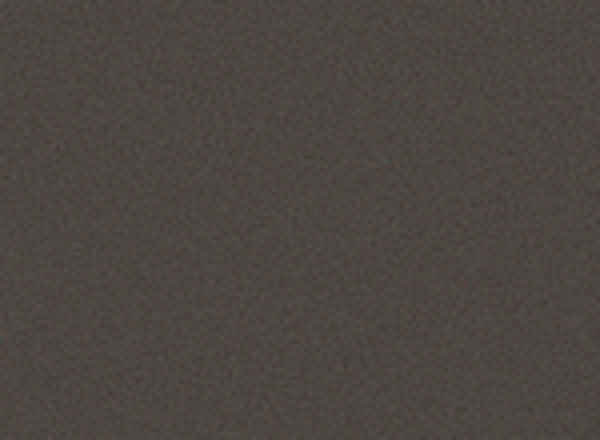

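The arm hides the clamp from the side camera. The fingers read 15 mm on the 16 mm post, so the post is held. Sliding back 24 mm.

Emit:
jog_arm:
  series: [0.036,-0.156,0,0,0,0,0,0.036,-0.156,0,0,0,0,0,0.036,-0.156,0,0,0,0,0,0.036,-0.156,0,0,0,0,0,0.036,-0.156,0,0,0,0,0,0.036,-0.156,0,0,0,0,0,0,0,0,0,0,0,0,0,0,0,0,0,0,0]

```text
time: 5.8
tool_pos: [0.5545, 0.0483, 0.0734]
orientation: [1.737, 2.184, 0.552]
ft_force: [0.4, 4.9, 5.0]
width: 0.0143
gripper_force: 39.0
```

```bash
python3 - <<'E'
from h import *; from bench import *
o=get_obs();print(o["time"],o["width"],o["ft_force"])
go(o,(0,-.1215,.025),0)
p=read_camera("top")
cv2.imwrite("pics/top2c.png",cv2.resize(p["frame"][130:260,200:370,::-1],None,fx=4,fy=4,interpolation=cv2.INTER_CUBIC))
for q in["post","block_center"]:
  for d in boxes_of(p,q): print(q,np.round(d["position"],3),round(d["confidence"],2),np.round(tobed(d["position"])*1e3))
E
```

```text
5.8 0.014296912945262035 [0.43312896 4.91656699 4.99080297]
shift units [ 0.06 -0.12 -0.05] turn units [-0.07 -0.    0.04] tcp in bed mm [  -0.2 -118.3   26.5]
post [0.551 0.083 0.067] 0.69 [  1. -84.  19.]
block_center [0.524 0.143 0.094] 0.98 [  3. -19.  48.]
block_center [0.389 0.196 0.039] 0.95 [-129.   63.   56.]
block_center [0.543 0.275 0.037] 0.73 [ 19. 105. -24.]
```

View pics/top2c.png

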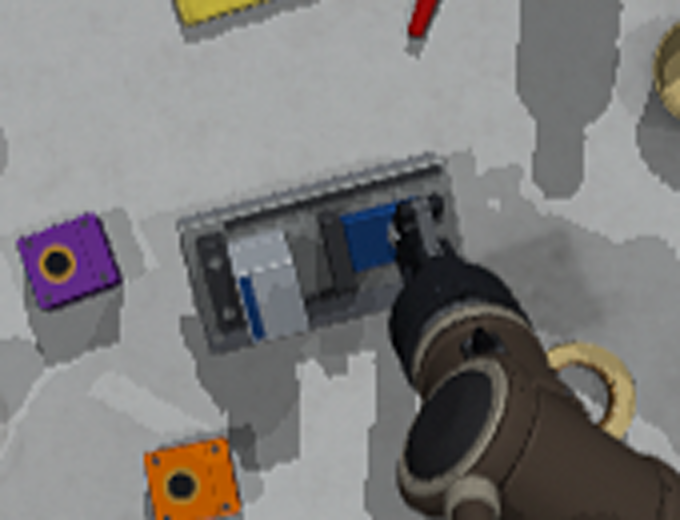

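The picture shows a clear gap between the block's right edge (300,290) and the jaw plate (335,250), and the block is still standing. Now I release, retreat along the bed normal and move over the block.

Emit:
jog_arm:
  series: [0,0,0,0,0,0,85,0,0,0,0,0,0,85,0,0,0,0,0,0,85,0,0,0,0,0,0,85,0,0,0,0,0,0,85,-0.25,-0.06,0.48,0,0,0,85,-0.25,-0.06,0.48,0,0,0,85,-0.25,-0.06,0.48,0,0,0,85,-0.25,-0.06,0.48,0,0,0,85,-0.17,0.63,0,0,0,0,85,-0.17,0.63,0,0,0,0,85,-0.17,0.63,0,0,0,0,85,-0.17,0.63,0,0,0,0,85,-0.17,0.63,0,0,0,0,85,-0.17,0.63,0,0,0,0,85,0,0,0,0,0,0,85,0,0,0,0,0,0,85]

```text
time: 7.37
tool_pos: [0.5026, 0.1369, 0.1203]
orientation: [1.735, 2.187, 0.55]
ft_force: [0.5, -0.0, -0.2]
width: 0.0848
gripper_force: 0.0
```

```bash
python3 - <<'E'
from h import *; from bench import *
o=get_obs();print(o["time"],o["width"],o["ft_force"])
go(o,(-.004,-.0205,.080),0);go(o,(-.004,-.0205,.025),0)
p=read_camera("top")
cv2.imwrite("pics/top3c.png",cv2.resize(p["frame"][130:260,200:370,::-1],None,fx=4,fy=4,interpolation=cv2.INTER_CUBIC))
E
```

```text
7.3667 0.08483054457450775 [ 0.49191159 -0.01699674 -0.20036199]
shift units [ 0.06  0.   -0.06] turn units [-0.06 -0.02  0.02] tcp in bed mm [ -4.7 -20.2  82.1]
shift units [ 1.07  0.24 -2.  ] turn units [-0.06 -0.02  0.02] tcp in bed mm [ -4.7 -20.2  82.1]
```

Emit:
jog_arm:
  series: [0.21,0.05,-0.4,-0.01,0,0,85,0.21,0.05,-0.4,-0.01,0,0,85,0.21,0.05,-0.4,-0.01,0,0,85,0.21,0.05,-0.4,-0.01,0,0,85,0.21,0.05,-0.4,-0.01,0,0,85,0,0,0,0,0,0,85,0,0,0,0,0,0,40,0,0,0,0,0,0,40,0,0,0,0,0,0,40,0,0,0,0,0,0,40,0,0,0,0,0,0,40,0,0,0,0,0,0,40,0,0,0,0,0,0,40,0,0,0,0,0,0,40]
  grip_force: 70

```text
time: 8.58
tool_pos: [0.5281, 0.1421, 0.0706]
orientation: [1.736, 2.185, 0.543]
ft_force: [-4.7, -3.7, 3.7]
width: 0.0506
gripper_force: 72.6
```

```bash
python3 - <<'E'
from h import *; from bench import *
o=get_obs();print(o["time"],o["width"],o["ft_force"])
go(o,(-.004,-.0205,.100),0)
E
```

```text
8.5833 0.05058161057944609 [-4.70276668 -3.7120587   3.67198675]
shift units [-1.32 -0.3   2.63] turn units [-0.01 -0.03  0.04] tcp in bed mm [ -5.  -20.9  26. ]
```

Emit:
jog_arm:
  series: [-0.17,-0.05,0.33,0,0,0,40,-0.17,-0.05,0.33,0,0,0,40,-0.17,-0.05,0.33,0,0,0,40,-0.17,-0.05,0.33,0,0,0,40,-0.17,-0.05,0.33,0,0,0,40,-0.17,-0.05,0.33,0,0,0,40,-0.17,-0.05,0.33,0,0,0,40,-0.17,-0.05,0.33,0,0,0,40,0,0,0,0,0,0,40,0,0,0,0,0,0,40]

```text
time: 9.42
tool_pos: [0.4945, 0.1325, 0.1364]
orientation: [1.735, 2.184, 0.544]
ft_force: [-0.6, 0.7, -4.7]
width: 0.0513
gripper_force: 74.9
```

Emit:
jog_arm:
  series: [0,0,0,-0.4,-0.094,0.77,40,0,0,0,-0.4,-0.094,0.77,40,0,0,0,-0.4,-0.094,0.77,40,0,0,0,-0.4,-0.094,0.77,40,0,0,0,-0.4,-0.094,0.77,40,0,0,0,-0.4,-0.094,0.77,40,0,0,0,-0.4,-0.094,0.77,40,0,0,0,-0.4,-0.094,0.77,40,0,0,0,-0.4,-0.094,0.77,40,0,0,0,-0.4,-0.094,0.77,40,0,0,0,-0.4,-0.094,0.77,40,0,0,0,-0.4,-0.094,0.77,40,0,0,0,-0.4,-0.094,0.77,40,0,0,0,-0.4,-0.094,0.77,40,0,0,0,-0.4,-0.094,0.77,40,0,0,0,-0.4,-0.094,0.77,40,0,0,0,-0.4,-0.094,0.77,40,0,0,0,-0.4,-0.094,0.77,40,0,0,0,0,0,0,40,0,0,0,0,0,0,40]

```text
time: 11.08
tool_pos: [0.4946, 0.1325, 0.1355]
orientation: [-0.299, 2.639, 0.074]
ft_force: [-0.5, 0.4, -4.1]
width: 0.0509
gripper_force: 74.7
```

```bash
python3 - <<'E'
from h import *; from bench import *
o=get_obs();print(o["time"],o["width"],o["ft_force"],np.round(o["joint_positions"],2))
go(o,(-.009,-.0275,.080),np.pi/2)
p=read_camera("top")
a=p["frame"][120:250,190:340,::-1];cv2.imwrite("pics/top4c.png",cv2.resize(a,None,fx=4,fy=4,interpolation=cv2.INTER_CUBIC))
E
```

```text
11.0833 0.05087148841108844 [-0.54192727  0.35251509 -4.09305484] [ 0.16 -0.01  2.32  0.09  0.35 -1.72]
shift units [ 0.28 -0.14 -0.76] turn units [ 0.   -0.01  0.08] tcp in bed mm [ -5.3 -22.6  99.6]
```

View pics/top4c.png

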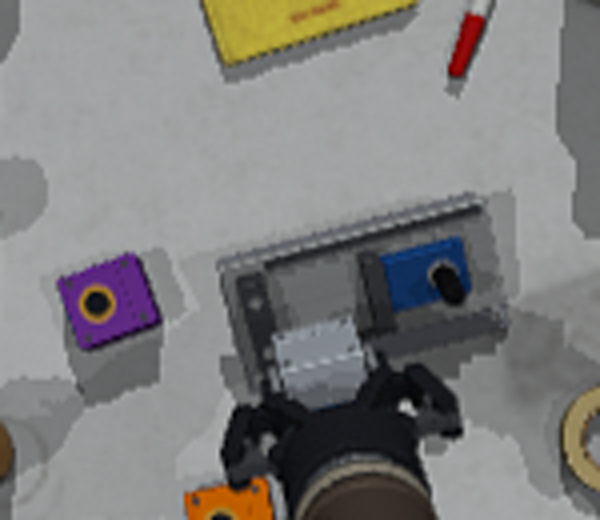

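The block is held squarely at (320,360) with its 52 mm side across, and the jaw stands open at (378,290). Going down to 14 mm above the bed, with margin to both jaws.

Emit:
jog_arm:
  series: [-0.012,-0.155,-0.025,0,0,0.04,40,-0.012,-0.155,-0.025,0,0,0.04,40,0.136,0.032,-0.263,0,0,0,40,0.136,0.032,-0.263,0,0,0,40,0.136,0.032,-0.263,0,0,0,40,0.136,0.032,-0.263,0,0,0,40,0.136,0.032,-0.263,0,0,0,40,0.136,0.032,-0.263,0,0,0,40,0.136,0.032,-0.263,0,0,0,40,0.136,0.032,-0.263,0,0,0,40,0,0,0,0,0,0,40,0,0,0,0,0,0,40]

```text
time: 12.13
tool_pos: [0.5216, 0.1313, 0.0819]
orientation: [-0.312, 2.637, 0.076]
ft_force: [0.4, 0.0, -4.8]
width: 0.051
gripper_force: 74.5
```

```bash
python3 - <<'E'
from h import *; from bench import *
o=get_obs();print(o["time"],o["width"],np.round(o["ft_force"],2),"bed force",np.round(bed()[1].T@o["ft_force"],2))
go(o,(-.008,-.030,.028),np.pi/2)
p=read_camera("top")
a=p["frame"][140:240,220:340,::-1];cv2.imwrite("pics/top5c.png",cv2.resize(a,None,fx=5,fy=5,interpolation=cv2.INTER_CUBIC))
E
```

```text
12.1333 0.05100169343584134 [ 0.42  0.03 -4.83] bed force [-1.9  -0.06 -4.46]
shift units [ 0.2   0.05 -0.44] turn units [ 0.01 -0.   -0.02] tcp in bed mm [ -7.5 -30.   40.1]
```

View pics/top5c.png

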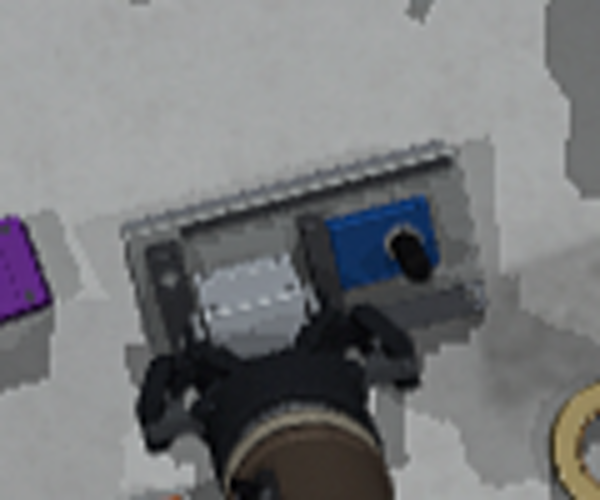

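The block at (255,305) is clear of the fixed jaw (170,285) and the jaw plate (315,265). Lowering to about 2 mm, then feeling for the lip.

Emit:
jog_arm:
  series: [0.068,0.016,-0.145,0,0,0,40,0.068,0.016,-0.145,0,0,0,40,0.068,0.016,-0.145,0,0,0,40,0,0,0,0,0,0,40,-0.017,-0.004,-0.009,0,0,0,40,-0.017,-0.004,-0.009,0,0,0,40,-0.017,-0.004,-0.009,0,0,0,40,0,0,0,0,0,0,40]

```text
time: 12.85
tool_pos: [0.5255, 0.1321, 0.0711]
orientation: [-0.312, 2.636, 0.076]
ft_force: [-0.8, -0.3, -3.9]
width: 0.0508
gripper_force: 74.6
```

```bash
python3 - <<'E'
from h import *; from bench import *
o=get_obs();print(o["time"],o["width"],"bed force",np.round(bed()[1].T@o["ft_force"],2))
go(o,(-.008,-.030,.028),np.pi/2)
E
```

```text
12.85 0.05080134554705564 bed force [-2.64 -0.12 -3.05]
shift units [ 0.05  0.01 -0.01] turn units [ 0.01  0.01 -0.02] tcp in bed mm [ -9.  -30.1  28.7]
```

Now at x = -9.0 with no lip contact yet. Another 3 mm down the slope, in 0.5 mm rows.

Emit:
jog_arm:
  series: [-0.017,-0.004,-0.009,0,0,0,40,-0.017,-0.004,-0.009,0,0,0,40,-0.017,-0.004,-0.009,0,0,0,40,0,0,0,0,0,0,40]

```text
time: 13.18
tool_pos: [0.5242, 0.1318, 0.0704]
orientation: [-0.312, 2.636, 0.076]
ft_force: [-0.1, -0.4, -4.3]
width: 0.0511
gripper_force: 74.6
```

```bash
python3 - <<'E'
from h import *; from bench import *
o=get_obs();print(o["time"],o["width"],"bed force",np.round(bed()[1].T@o["ft_force"],2))
go(o,(-.008,-.030,.028),np.pi/2)
E
```

```text
13.1833 0.05106979729468066 bed force [-2.21 -0.41 -3.69]
shift units [0.1  0.03 0.02] turn units [ 0.01  0.01 -0.02] tcp in bed mm [-10.5 -30.1  28.7]
```

Emit:
jog_arm:
  series: [-0.017,-0.004,-0.009,0,0,0,40,-0.017,-0.004,-0.009,0,0,0,40,0,0,0,0,0,0,40]

```text
time: 13.43
tool_pos: [0.5237, 0.1316, 0.0701]
orientation: [-0.312, 2.636, 0.076]
ft_force: [-0.6, 0.2, -3.2]
width: 0.0512
gripper_force: 74.6
```

```bash
python3 - <<'E'
from h import *; from bench import *
o=get_obs();print(o["time"],o["width"],"bed force",np.round(bed()[1].T@o["ft_force"],2))
go(o,(-.008,-.030,.028),np.pi/2)
E
```

```text
13.4333 0.05121308588038289 bed force [-1.99  0.31 -2.62]
shift units [0.12 0.03 0.04] turn units [ 0.01  0.02 -0.02] tcp in bed mm [-11.2 -30.1  28.7]
```

Emit:
jog_arm:
  series: [-0.017,-0.004,-0.009,0,0,0,40,-0.017,-0.004,-0.009,0,0,0,40,-0.017,-0.004,-0.009,0,0,0,40,0,0,0,0,0,0,40]

```text
time: 13.77
tool_pos: [0.5234, 0.1315, 0.0701]
orientation: [-0.312, 2.633, 0.076]
ft_force: [2.0, 0.9, -3.6]
width: 0.0507
gripper_force: 74.6
```

```bash
python3 - <<'E'
from h import *; from bench import *
o=get_obs();print(o["time"],o["width"],"bed force",np.round(bed()[1].T@o["ft_force"],2))
go(o,(-.008,-.030,.026),np.pi/2)
E
```

```text
13.7667 0.050727842835385666 bed force [ 0.23  0.39 -4.22]
shift units [ 0.17  0.05 -0.03] turn units [ 0.01  0.04 -0.02] tcp in bed mm [-11.4 -30.2  28.8]
```

The lip is touched: the TCP stopped at -11.4 mm and the force in x rose by 2 N. Lowering onto the bed.

Emit:
jog_arm:
  series: [0.022,0.005,-0.03,0,0,0,40,0.018,0.004,-0.035,0,0,0,40,0.018,0.004,-0.035,0,0,0,40,0,0,0,0,0,0,40]

```text
time: 14.1
tool_pos: [0.5247, 0.1317, 0.0676]
orientation: [-0.311, 2.634, 0.076]
ft_force: [0.3, -0.3, 0.3]
width: 0.0508
gripper_force: 75.1
```

```bash
python3 - <<'E'
from h import *; from bench import *
o=get_obs();print(o["time"],o["width"],"bed force",np.round(bed()[1].T@o["ft_force"],2))
go(o,(-.008,-.030,.026),np.pi/2)
E
```

```text
14.1 0.05084459083914373 bed force [ 0.32 -0.34  0.12]
shift units [0.12 0.04 0.07] turn units [ 0.01  0.03 -0.02] tcp in bed mm [-11.5 -30.3  26. ]
```

Emit:
jog_arm:
  series: [0.015,0.004,-0.03,0,0,0,40,0,0,0,0,0,0,85,0,0,0,0,0,0,85,0,0,0,0,0,0,85,0,0,0,0,0,0,85,0,0,0,0,0,0,85,-0.1,-0.02,0.2,0,0,0,85,-0.2,-0.05,0.4,0,0,0,85,-0.2,-0.05,0.4,0,0,0,85,-0.2,-0.05,0.4,0,0,0,85,-0.2,-0.05,0.4,0,0,0,85,-0.2,-0.05,0.4,0,0,0,85,-0.2,-0.05,0.4,0,0,0,85]

```text
time: 15.18
tool_pos: [0.4911, 0.1236, 0.1317]
orientation: [-0.312, 2.636, 0.076]
ft_force: [0.6, -0.4, -0.2]
width: 0.0853
gripper_force: 0.0
```

Emit:
jog_arm:
  series: [0.067,-0.185,0.012,0.4,0.094,-0.77,85,0.067,-0.185,0.012,0.4,0.094,-0.77,85,0.067,-0.185,0.012,0.4,0.094,-0.77,85,0.067,-0.185,0.012,0.4,0.094,-0.77,85,0.067,-0.185,0.012,0.4,0.094,-0.77,85,0.067,-0.185,0.012,0.4,0.094,-0.77,85,0.067,-0.185,0.012,0.4,0.094,-0.77,85,0.067,-0.185,0.012,0.4,0.094,-0.77,85,0.067,-0.185,0.012,0.4,0.094,-0.77,85,0.067,-0.185,0.012,0.4,0.094,-0.77,85,0.067,-0.185,0.012,0.4,0.094,-0.77,85,0.067,-0.185,0.012,0.4,0.094,-0.77,85,0.067,-0.185,0.012,0.4,0.094,-0.77,85,0.067,-0.185,0.012,0.4,0.094,-0.77,85,0.067,-0.185,0.012,0.4,0.094,-0.77,85,0.067,-0.185,0.012,0.4,0.094,-0.77,85,0.067,-0.185,0.012,0.4,0.094,-0.77,85,0.067,-0.185,0.012,0.4,0.094,-0.77,85,0,0,0,0,0,0,85,0,0,0,0,0,0,85]

```text
time: 16.85
tool_pos: [0.5217, 0.0404, 0.1366]
orientation: [1.723, 2.188, 0.546]
ft_force: [-0.2, 0.1, -0.9]
width: 0.0848
gripper_force: 0.0
```

```bash
python3 - <<'E'
from h import *; from bench import *
o=get_obs();print(o["time"],o["width"],"bed force",np.round(bed()[1].T@o["ft_force"],2))
go(o,(-.0003,-.1183,.085),0);go(o,(-.0003,-.1183,.026),0)
p=read_camera("top")
a=p["frame"][140:240,220:340,::-1];cv2.imwrite("pics/top6c.png",cv2.resize(a,None,fx=6,fy=6,interpolation=cv2.INTER_CUBIC))
E
```

```text
16.85 0.08475135499043518 bed force [-0.52  0.1  -0.69]
shift units [ 0.24  0.06 -0.47] turn units [ 0.02  0.03 -0.03] tcp in bed mm [  -0.3 -118.5   98.2]
shift units [ 1.32  0.32 -2.55] turn units [ 0.02  0.03 -0.03] tcp in bed mm [  -0.3 -118.5   98.2]
```

View pics/top6c.png

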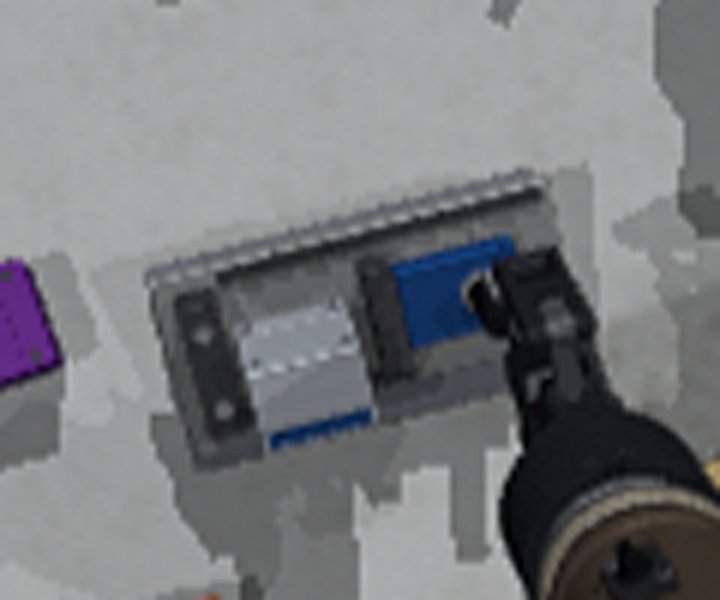

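The block stands square at (308,380) with its blue stripe to the front at (320,430). The fixed jaw is at its left with a small gap, and the jaw plate at (385,325) is 2 cm off. Going down on the post and gripping it.

Emit:
jog_arm:
  series: [0.188,0.045,-0.364,0,0,0,85,0.188,0.045,-0.364,0,0,0,85,0.188,0.045,-0.364,0,0,0,85,0.188,0.045,-0.364,0,0,0,85,0.188,0.045,-0.364,0,0,0,85,0.188,0.045,-0.364,0,0,0,85,0.188,0.045,-0.364,0,0,0,85,0,0,0,0,0,0,85,0,0,0,0,0,0,0,0,0,0,0,0,0,0,0,0,0,0,0,0,0,0,0,0,0,0,0,0,0,0,0,0,0,0,0,0,0,0,0,0,0,0,0,0,0,0,0,0,0,0,0,0,0,0,0,0,0,0,0,0,0,0,0,0,0,0,0]
  grip_force: 40

```text
validation failed for argument at $.se...
```

Emit:
jog_arm:
  series: [-0.009,0.039,0,0,0,0,0,-0.009,0.039,0,0,0,0,0,-0.009,0.039,0,0,0,0,0,-0.009,0.039,0,0,0,0,0,-0.009,0.039,0,0,0,0,0,-0.009,0.039,0,0,0,0,0,-0.009,0.039,0,0,0,0,0]

```text
time: 17.48
tool_pos: [0.5202, 0.0475, 0.1365]
orientation: [1.724, 2.187, 0.547]
ft_force: [0.0, 0.1, 0.8]
width: 0.0007
gripper_force: 0.0
```

```bash
python3 - <<'E'
from h import *; from bench import *
o=get_obs();print(o["time"],o["width"],"bed force",np.round(bed()[1].T@o["ft_force"],2))
go(o,(-.0003,-.105,.026),0)
E
```

```text
17.4833 0.0007014659867363678 bed force [0.4  0.1  0.64]
shift units [ 1.25  0.55 -2.55] turn units [ 0.01  0.03 -0.02] tcp in bed mm [-1.000e-01 -1.112e+02  9.800e+01]
```

The first call was refused because its row count was wrong. The second only moved in free air with the fingers closing. I undo that and repeat.

Emit:
jog_arm:
  series: [0.016,-0.069,0,0,0,0,85,0.016,-0.069,0,0,0,0,85,0.016,-0.069,0,0,0,0,85,0.016,-0.069,0,0,0,0,85,0,0,0,0,0,0,85,0,0,0,0,0,0,85,0,0,0,0,0,0,85,0.188,0.045,-0.364,0,0,0,85,0.188,0.045,-0.364,0,0,0,85,0.188,0.045,-0.364,0,0,0,85,0.188,0.045,-0.364,0,0,0,85,0.188,0.045,-0.364,0,0,0,85,0.188,0.045,-0.364,0,0,0,85,0.188,0.045,-0.364,0,0,0,85,0,0,0,0,0,0,85]
  grip_force: 40

```text
time: 18.73
tool_pos: [0.5542, 0.0485, 0.0711]
orientation: [1.727, 2.189, 0.545]
ft_force: [0.7, -1.0, -0.8]
width: 0.085
gripper_force: 0.0
```

```bash
python3 - <<'E'
from h import *; from bench import *
o=get_obs();print(o["time"],o["width"],"bed force",np.round(bed()[1].T@o["ft_force"],2))
go(o,(-.0003,-.1183,.026),0)
E
```

```text
18.7333 0.08504623199000177 bed force [-0.02 -1.15 -0.9 ]
shift units [ 0.02 -0.01  0.07] turn units [ 0.01 -0.   -0.02] tcp in bed mm [  -1.4 -118.    24.7]
```

Emit:
jog_arm:
  series: [0,0,0,0,0,0,0,0,0,0,0,0,0,0,0,0,0,0,0,0,0,0,0,0,0,0,0,0,0,0,0,0,0,0,0,0,0,0,0,0,0,0,0,0,0,0,0,0,0,0,0,0,0,0,0,0,0,0,0,0,0,0,0]

```text
time: 19.48
tool_pos: [0.5547, 0.0482, 0.0733]
orientation: [1.724, 2.187, 0.547]
ft_force: [-4.6, -1.3, 4.8]
width: 0.0145
gripper_force: 38.9
```

Emit:
jog_arm:
  series: [-0.009,0.039,0,0,0,0,0,-0.009,0.039,0,0,0,0,0,-0.009,0.039,0,0,0,0,0,-0.009,0.039,0,0,0,0,0,-0.009,0.039,0,0,0,0,0,-0.009,0.039,0,0,0,0,0,-0.009,0.039,0,0,0,0,0]

```text
time: 20.07
tool_pos: [0.5533, 0.0539, 0.0733]
orientation: [1.724, 2.184, 0.546]
ft_force: [-5.1, -6.6, 6.2]
width: 0.0149
gripper_force: 38.9
```

```bash
python3 - <<'E'
from h import *; from bench import *
o=get_obs();print(o["time"],o["width"],"bed force",np.round(bed()[1].T@o["ft_force"],2))
go(o,(-.0003,-.105,.026),0)
E
```

```text
20.0667 0.014867258596887789 bed force [-2.78 -5.29  8.53]
shift units [-0.07  0.3  -0.02] turn units [ 0.03  0.04 -0.01] tcp in bed mm [-1.000e-01 -1.126e+02  2.640e+01]
```

Emit:
jog_arm:
  series: [-0.007,0.03,0,0,0,0,0,-0.007,0.03,0,0,0,0,0,-0.007,0.03,0,0,0,0,0,-0.007,0.03,0,0,0,0,0,-0.007,0.03,0,0,0,0,0,-0.007,0.03,0,0,0,0,0]

```text
time: 20.57
tool_pos: [0.5525, 0.0575, 0.0733]
orientation: [1.723, 2.183, 0.545]
ft_force: [-6.0, -11.7, 6.9]
width: 0.0146
gripper_force: 39.1
```

```bash
cat > s.py <<'E'
from h import *; from bench import *
o=get_obs();print(o["time"],o["width"],"bed force",np.round(bed()[1].T@o["ft_force"],2))
go(o,(-.0003,-.105,.026),0)
E
python3 s.py
```

```text
20.5667 0.014625521406344783 bed force [ -4.26 -10.05  10.11]
shift units [-0.04  0.15 -0.02] turn units [ 0.04  0.05 -0.  ] tcp in bed mm [  -0.  -108.9   26.4]
```

Emit:
jog_arm:
  series: [-0.005,0.02,0,0,0,0,0,-0.005,0.02,0,0,0,0,0,-0.005,0.02,0,0,0,0,0,-0.005,0.02,0,0,0,0,0]

```text
time: 20.9
tool_pos: [0.552, 0.0593, 0.0733]
orientation: [1.723, 2.183, 0.545]
ft_force: [-6.6, -12.4, 6.3]
width: 0.0146
gripper_force: 39.1
```

```bash
python3 s.py
```

```text
20.9 0.014613346369719001 bed force [ -5.22 -10.51   9.87]
shift units [-0.02  0.08 -0.02] turn units [0.04 0.06 0.  ] tcp in bed mm [-1.00e-01 -1.07e+02  2.64e+01]
```

Emit:
jog_arm:
  series: [-0.004,0.016,0,0,0,0,0,-0.004,0.016,0,0,0,0,0,-0.004,0.016,0,0,0,0,0]

```text
time: 21.15
tool_pos: [0.5517, 0.0605, 0.0733]
orientation: [1.723, 2.183, 0.545]
ft_force: [-6.0, -11.6, 6.9]
width: 0.0147
gripper_force: 39.1
```

```bash
python3 s.py
```

```text
21.15 0.014720807324376792 bed force [-4.3  -9.91 10.07]
shift units [-0.01  0.03 -0.02] turn units [0.04 0.05 0.  ] tcp in bed mm [-1.000e-01 -1.058e+02  2.640e+01]
```

Emit:
jog_arm:
  series: [-0.004,0.016,0,0,0,0,0,-0.004,0.016,0,0,0,0,0]

```text
time: 21.32
tool_pos: [0.5516, 0.0609, 0.0733]
orientation: [1.723, 2.182, 0.544]
ft_force: [-6.6, -15.0, 7.9]
width: 0.015
gripper_force: 39.2
```

```bash
python3 s.py
```

```text
21.3167 0.014971294868058095 bed force [ -5.01 -13.05  11.56]
shift units [-0.    0.01 -0.02] turn units [0.05 0.06 0.  ] tcp in bed mm [  -0.  -105.4   26.4]
```

Emit:
jog_arm:
  series: [-0.004,0.016,0,0,0,0,0,-0.004,0.016,0,0,0,0,0,0,0,0,0,0,0,0]

```text
time: 21.57
tool_pos: [0.5516, 0.0609, 0.0733]
orientation: [1.723, 2.18, 0.543]
ft_force: [-7.1, -15.7, 7.1]
width: 0.0145
gripper_force: 39.2
```

```bash
python3 s.py
```

```text
21.5667 0.014531538775251512 bed force [ -5.96 -13.64  11.25]
shift units [-0.    0.01 -0.02] turn units [0.06 0.07 0.01] tcp in bed mm [-1.000e-01 -1.054e+02  2.640e+01]
```

The jaw has stalled at -105.4 mm with the force up, so it is snug. Releasing, retreating and clearing the view.

Emit:
jog_arm:
  series: [0,0,0,0,0,0,85,0,0,0,0,0,0,85,0,0,0,0,0,0,85,0,0,0,0,0,0,85,0,0,0,0,0,0,85,-0.1,-0.02,0.2,0,0,0,85,-0.2,-0.05,0.4,0,0,0,85,-0.2,-0.05,0.4,0,0,0,85,-0.2,-0.05,0.4,0,0,0,85,-0.2,-0.05,0.4,0,0,0,85,-0.2,-0.05,0.4,0,0,0,85,-0.2,-0.05,0.4,0,0,0,85,-0.2,-0.05,0.4,0,0,0,85]

```text
time: 22.65
tool_pos: [0.5129, 0.0553, 0.1485]
orientation: [1.724, 2.187, 0.546]
ft_force: [0.1, 0.1, 0.5]
width: 0.0851
gripper_force: 0.0
```

Emit:
jog_arm:
  series: [-0.3,-0.9,0.2,0,0,0,85,-0.3,-0.9,0.2,0,0,0,85,-0.3,-0.9,0.2,0,0,0,85,-0.3,-0.9,0.2,0,0,0,85,-0.3,-0.9,0.2,0,0,0,85,-0.3,-0.9,0.2,0,0,0,85,-0.3,-0.9,0.2,0,0,0,85,-0.3,-0.9,0.2,0,0,0,85,-0.3,-0.9,0.2,0,0,0,85,-0.3,-0.9,0.2,0,0,0,85,-0.3,-0.9,0.2,0,0,0,85,-0.3,-0.9,0.2,0,0,0,85,0,-0.9,0,0,0,0,85,0,-0.9,0,0,0,0,85,0,0,0,0,0,0,85,0,0,0,0,0,0,85]

```text
time: 23.98
tool_pos: [0.4232, -0.2606, 0.208]
orientation: [1.726, 2.186, 0.546]
ft_force: [-0.5, 1.4, 0.4]
width: 0.0849
gripper_force: 0.0
```

```bash
python3 - <<'E'
from h import *; from bench import *
o=get_obs();print(o["time"],o["tool_pos"])
ims=[]
b,R=bed()
for n,(x0,y0) in (("side",(222,150)),("top",(235,160))):
    p=read_camera(n);c=cam(p)
    a=cv2.resize(p["frame"][y0:y0+75,x0:x0+95,::-1],None,fx=8,fy=8,interpolation=cv2.INTER_CUBIC)[:,:,:].copy()
    raw=a.copy()
    v=np.load("bed.npy")
    bias=v[6:8] if n=="side" else v[8:10]
    for P,col in (([(x-10,y-26,58) for x,y in((20,26),(20,-26),(-20,-26),(-20,26))],(0,200,0)),([(33,18,22),(33,0,22),(-33,0,22),(-33,18,22)],(0,0,255)),([(26,-52,22),(26,-66,22),(-26,-66,22),(-26,-52,22)],(255,255,0))):
        u=proj(c,b+np.array(P)/1e3@R.T)-bias
        cv2.polylines(a,[((u-[x0,y0]+.5)*8).astype(int)],True,col,1)
    ims.append(cv2.resize(a,None,fx=.52,fy=.52*1) if 0 else a)
    for q in ["window","beaker","amber_bottle","tape"]:
        print(n,q,[(np.round(d["position"],3).tolist(),round(d["confidence"],2)) for d in boxes_of(p,q)][:3])
s=np.hstack([i[:,80:] if 0 else i for i in ims]);s=cv2.resize(s,(800,int(s.shape[0]*800/s.shape[1])));
cv2.imwrite("pics/fin_side.png",ims[0]);cv2.imwrite("pics/fin.png",np.vstack([cv2.resize(i,(380,300)) for i in ims]) if 0 else s)
E
```

```text
23.9833 [ 0.42320367 -0.26064991  0.20802839]
side window [([0.383, 0.202, 0.038], 0.71), ([0.534, 0.28, 0.042], 0.66)]
side beaker [([0.611, 0.391, 0.051], 0.61)]
side amber_bottle [([0.426, 0.374, 0.095], 0.78)]
side tape []
top window [([0.392, 0.192, 0.039], 0.93), ([0.543, 0.279, 0.041], 0.61), ([0.519, 0.135, 0.093], 0.59)]
top beaker [([0.613, 0.4, 0.035], 0.65)]
top amber_bottle [([0.446, 0.371, 0.098], 0.58)]
top tape []
```

View pics/fin.png

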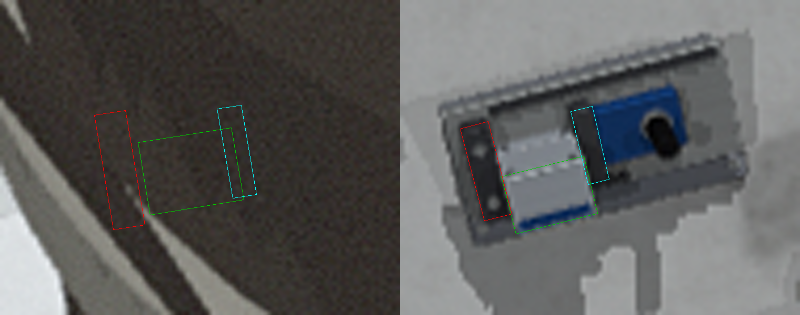

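The top view (right half) shows the block's top edges lying on the outline predicted for bed x = -10, y = -26 mm, at about (550,195). The blue stripe is at the front (555,218), and the jaw plate (590,145) is up against the block. The arm is clear and the beaker and bottle have not moved. The arm hides the tape here, but nothing has gone near it. Handing in.

```bash
python3 -c "
from bench import *
print(close_job())"
```

```text
the job is handed in; nothing more can be done
None
```

I handed the job in after 24 s: the block is back a quarter turn round with its window face to the front, and is snug between the jaws by force and by the top view. The tape (never approached) and the side view were hidden by the arm at the end, no verdict came back, and I viewed 11 pictures against the limit of 10.

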